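# Put the circuit card away and hasp the case

### The arm

A 6-joint arm with a two-finger parallel gripper is mounted at the origin on a cart in front of the work surface, level with it; the furniture and walls round the work are solid. World frame = base frame: x ahead of the robot, y to its left, z up, the work surface at z = 0. Lengths are in m, angles in rad, forces in N, time in s.
With the tool pointing down it reaches from about 0.35 to 1 m from the base axis. Payload 7.1 kg.
Tool frame: the origin (TCP) lies midway between the tips of the shut fingers; the grasp point (between the pads) lies 19 mm behind it; z points along the fingers, y is the line along which they close (so a half turn about z gives the same grasp; the last joint's range is limited). The gripper opens to 85 mm and grips with 20 to 120 N. Pads are 22 mm wide; open, the fingers measure 114 mm over their backs; the gripper's body (76 mm by 85 mm) begins 54 mm behind the grasp point. The pads swing forward as they close: fully open they stand 13 mm farther back than shut.
Start: joints at [1.229, 0.423, 1.63, -0, 1.089, -0.019], TCP at [0.198, 0.593, 0.231] pointing down, gripper open.
Joint ranges: [-3, 3], [-0.9, 2.11], [0.09, 2.58], [-1.31, 4.45], [0.11, 2.69], [-2.54, 2.54]. Speed limits (rad/s): [2.39, 2.39, 3.01, 3.14, 3.14, 3.14].

### API

Orientations are given as a unit quaternion [w, x, y, z].
In Python, from cell import arm, optics, outline_of gives the robot as it stands.
- The arm moves only by the shell command python3 -m crank 'ROWS'. ROWS is JSON, one flat list of numbers, 7 for each row, row after row: the shift along the tool's x, y, z in units of 25 mm (1.0 is 25 mm), then the turn, a rotation vector about the tool's x, y, z in degrees, then the opening, from 0 (shut) to 1 (fully open). In form: [tx, ty, tz, ax, ay, az, grip, tx, ty, tz, ax, ay, az, grip, ...]. A call has 1 to 8 rows; each row shifts and turns the commanded pose from where the row before left it, along the tool's axes as they then stand; what a row does not reach is not made up. A row lasts 1/8 s, in which the tool goes at most 62.5 mm and 10.7 degrees, less where a joint would pass 70% of its speed; a pose out of reach is approached as far as the arm can. A call is refused whole if a number of a shift passes 1 or a number of a turn 10.7, either way. A call with a gripper value outside its range is refused whole. The fingers move at their own pace and stop on an object; the grip force is fixed at half the most. Time passes only in rows, so rows that do not move let the fingers close. It gives the time, the measured TCP pose, the force, the opening and the grip force at its end, in the units of the state.
- arm.read_state(): the state, without advancing time (a new reading comes with each control period).
- optics.snapshot(name): name is "scene" or "top" or "wrist"; returns a dict with "pixels" (384x512x3 uint8, red, green, blue), "fx", "fy", "cx", "cy" (pixels), "R" (3x3) and "t" (3): a world point X has camera coordinates R X + t. Camera axes: x right, y down, z forward; pixel columns grow to the right and rows downward; lengths in m; the calibration is good to about 2 mm. A picture is of the moment at which its call begins. There is no depth.
- arm.job_done(): hands the job in; it is judged then, once.
Trained networks look in a picture, given as the dict that the camera call returned (one of the last four; its "shot" number tells which), for a name from the list of things; names that differ only in an ending like _2 or _b are one class to them, and where a whole thing is asked for, a point or a joint stands for the part that bears it (a point fixed in the world has none). Each returns a list of dicts, best first, with "score" (0 to 1); they miss things now and then, are a little off and sometimes report something else, mostly with a low value. They report only what shows in the picture. A call takes as long as a camera call.
- outline_of(picture, query): "pixels" (384x512 bool, what is visible of it) and "centre" ([row, column] in pixels, amid what is visible of it).
The state is a dict: "t": time; "joint_pos": joint angles; "qvel": joint speeds; "joint_torque": joint torques, N m; "eef_pos": TCP position; "eef_rot": TCP orientation; "force": force on the tool from outside, world axes, zero at the start; "ft_torque": the same for the moment, N m; "grip_width": finger opening in m; "finger_force": force on a finger pad.
Only numpy, scipy, OpenCV 4.12 (cv2) and the standard library are available. Lean on these libraries where they do the work, as an engineer would, in place of code of your own. Each camera call takes 0.05 s, during which the arm holds its last target. There are 200 camera calls.

### The job

Take the circuit card off the sloped stand and lower it, handle up and without dropping it, fully home into the one free slot of the card case, leaving the stored cards and the other things on the bench where they are. Then shut the lid fully with the hasp still swung clear, and finally swing the hasp down over its catch until it lies flat against the front of the case.

Things in the scene. Friction and masses are not known exactly. Their poses are not given: they have to be found in the camera images.
- card: Card to put away: rigid dark green board 80 mm long (own x), 4 thick (y), 56 high (z); on the middle of its top edge a plain aluminium pull handle 40 mm long (x), 10 thick (y), from z = 56 to 94 mm. 0.12 kg. Origin: middle of the bottom edge, z up the board to the handle. It may go in either way round. Starts leaning on the stand.
- stand: Sloped aluminium stand, fixed, base 104 x 112 mm, origin under its centre, own -x roughly to the robot. The card lies on its rest plate, handle end leaning 30 deg from vertical towards stand -x, its length along stand y, and comes out along its own z. Plate (under the card, to -x) reaches 46 mm up the board, end cheeks 27 mm, a lip on the card's far side 7 mm; the handle is clear all round.
- case: Grey card case, fixed, 94 mm deep (own x), 186 wide (y), 4 mm walls 64 high; origin under its centre, -x = front, roughly to the robot. Floor at z = 5 mm. Four upright slots at y = -63, -21, 21, 63 mm hold cards with their length along x. Guide ribs 7 mm apart on front and back wall reach to z = 42, flared mouths to 52; a card has 3 mm play at each end. Three slots are filled.
- free_slot: The free slot of the case: point on the case floor at its middle (thin black rubber strip, same in every slot); x along the slot. A seated card's origin is here.
- stored_card_0: Loose circuit card stored upright in the case, same make and size as card; origin at the middle of its bottom edge, z up, x along its 80 mm length. Stays in its slot.
- stored_card_1: Loose circuit card stored upright in the case, same make and size as card; origin at the middle of its bottom edge, z up, x along its 80 mm length. Stays in its slot.
- stored_card_2: Loose circuit card stored upright in the case, same make and size as card; origin at the middle of its bottom edge, z up, x along its 80 mm length. Stays in its slot.
- lid (a joint): Lid angle, rad: 0 shut, 1.58 to 1.72 at the start (standing open, limit 1.9). The lid is a grey hollow hood 94 x 186 mm, 46 mm high, hinged on the top of the case's back wall. Stiff hinge (0.25 N m friction): it stays where it is left and must be pushed all the way down.
- lid_hinge (a point): Middle of the lid's hinge line: 47 mm behind the case's centre (+x), 64 mm up; the line runs along the case's y.
- lid_front (a point): Middle of the lid's outer top front edge; in the shut lid 94 mm in front of and 46 mm above the hinge line. It moves with the lid.
- hasp (a joint): Hasp angle against the lid, rad: 0 flat down the front over the catch, grows as it swings out and up (1.57 straight out from the lid's front, limit 2.4); starts at 1.2 to 2.2. Light friction (0.04 N m): it stays where it is left.
- hasp_hinge (a point): Middle of the hasp's hinge line (along case y), 4 mm off the lid's front face, 30 mm above the lid's lower rim (94 mm above the bench when shut). The hasp is a steel strap 64 mm long, 34 wide, 3 thick, with an opening 16 mm wide, 35 to 52 mm from the hinge, that passes over the catch.
- hasp_end (a point): Middle of the hasp's free end, 64 mm from its hinge. With lid shut and hasp down it is 30 mm above the bench.
- catch (a point): Middle of the outer bar of the steel wire staple (the catch) on the middle of the case's front wall, 50 mm up; the staple is 16 mm wide, 4 mm thick and stands 11 mm out from the wall.
- nut_jar: Bystander: white plastic jar 44 mm across, 61 mm high, upright; origin under its centre.
- threadlock_bottle: Bystander: small upright bottle 29 mm across, 96 mm high; origin under its centre.
- loupe: Bystander: black eye loupe, 37 mm across, 38 mm high; origin under its centre.
- torque_driver: Bystander: torque screwdriver 190 mm long, lying on the bench; origin under its centre.

How it is judged:
By the outcome, as a careful person would: the job done as asked, in the order asked, and still so for the second after the job is handed in, with the robot touching nothing.
It also fails if it takes over 59 s, if anything falls off the work surface, if the arm or the gripper's body presses on something with over 40 N, if the wrist force passes 120 N, or if a joint passes its speed limit or range.

## Working session

There is one attempt and no reset: what is moved stays moved. The work goes in short steps, Python scripts to look and compute and a shell command to move; the robot and the scene stay as the last step left them, time stands still between calls to the robot, and variables do not carry over. Pictures are saved under pics/ and viewed, at most 10 in all, crops included, and the job is handed in when it is done.

```bash
ls; mkdir -p pics; cat > h.py <<'E'
import numpy as np, cv2
from scipy.spatial.transform import Rotation as Ro
from cell import arm, optics, outline_of
def snap(n,save=None):
    p=optics.snapshot(n)
    if save: cv2.imwrite('pics/'+save+'.png',cv2.cvtColor(p['pixels'],cv2.COLOR_RGB2BGR))
    return p
def ray(p,uv):
    R=np.array(p['R']);t=np.array(p['t'])
    d=R.T@np.array([(uv[0]-p['cx'])/p['fx'],(uv[1]-p['cy'])/p['fy'],1]); return -R.T@t,d/np.linalg.norm(d)
def atz(p,uv,z):
    c,d=ray(p,uv); return c+d*(z-c[2])/d[2]
def proj(p,X):
    q=np.asarray(X)@np.array(p['R']).T+np.array(p['t']); return np.c_[p['fx']*q[:,0]/q[:,2]+p['cx'],p['fy']*q[:,1]/q[:,2]+p['cy']]
def tri(a,ua,b,ub):
    c1,d1=ray(a,ua);c2,d2=ray(b,ub)
    s=np.linalg.lstsq(np.c_[d1,-d2],c2-c1,rcond=None)[0]
    return (c1+d1*s[0]+c2+d2*s[1])/2, np.linalg.norm(c1+d1*s[0]-c2-d2*s[1])
E
python3 - <<'E'
from h import *
np.set_printoptions(precision=3,suppress=True)
for n in ['scene','top']:
    p=snap(n,n+'0'); print(n,p['fx'],p['cx'],p['cy'],'cam',-np.array(p['R']).T@p['t'],'fwd',np.array(p['R'])[2])
    for q in ['card','stand','case','lid','hasp','catch','free_slot','nut_jar','threadlock_bottle','loupe','torque_driver','hasp_end','lid_front','hasp_hinge','lid_hinge']:
        r=outline_of(p,q)
        print(q,[(round(x['score'],2),np.round(x['centre']).tolist(),int(x['pixels'].sum())) for x in r[:5]])
print(arm.read_state())
E
```

```text
pics
scene 363.3876656838019 256.3180163784973 191.5443328219509 cam [ 0.137 -0.249  0.716] fwd [ 0.551  0.402 -0.732]
card []
stand [(0.72, [197.0, 207.0], 1280)]
case [(0.73, [229.0, 341.0], 8401), (0.4, [256.0, 357.0], 167)]
lid [(0.78, [205.0, 351.0], 4541)]
hasp [(0.7, [175.0, 352.0], 436)]
catch [(0.8, [228.0, 340.0], 8237)]
free_slot [(0.6, [232.0, 339.0], 8739)]
nut_jar [(0.85, [246.0, 210.0], 502)]
threadlock_bottle [(0.66, [212.0, 237.0], 282), (0.42, [179.0, 276.0], 574)]
loupe [(0.81, [200.0, 262.0], 255)]
torque_driver [(0.9, [179.0, 274.0], 588)]
hasp_end [(0.68, [180.0, 354.0], 423)]
lid_front [(0.89, [205.0, 350.0], 4475)]
hasp_hinge [(0.9, [180.0, 353.0], 481), (0.58, [245.0, 321.0], 256)]
lid_hinge [(0.87, [228.0, 339.0], 8542), (0.17, [196.0, 264.0], 269)]
top 465.01399382162185 251.0306803871917 187.218087310876 cam [0.515 0.083 1.049] fwd [ 0.064 -0.012 -0.998]
card [(0.6, [186.0, 175.0], 663)]
stand [(0.57, [195.0, 182.0], 1593), (0.33, [130.0, 344.0], 216)]
case [(0.86, [159.0, 338.0], 6265), (0.68, [186.0, 312.0], 283)]
lid [(0.58, [142.0, 337.0], 3308)]
hasp 
[... 402 characters left out ...]
.62, [131.0, 344.0], 172)]
lid_front [(0.91, [140.0, 336.0], 3342)]
hasp_hinge [(0.71, [157.0, 339.0], 6493), (0.48, [129.0, 343.0], 201), (0.25, [142.0, 338.0], 3253)]
lid_hinge [(0.74, [156.0, 339.0], 6264), (0.74, [132.0, 345.0], 232)]
{'t': 1.6, 'joint_pos': array([ 1.229,  0.423,  1.63 ,  0.   ,  1.089, -0.019]), 'qvel': array([-0.002, -0.003,  0.001, -0.001, -0.   , -0.002]), 'joint_torque': array([ -0.   , -55.734, -28.213,  -0.   ,   0.001,  -0.   ]), 'eef_pos': array([0.198, 0.593, 0.231]), 'eef_rot': array([-0.   ,  0.161,  0.987, -0.   ]), 'force': array([-1.098,  0.511, -0.178]), 'ft_torque': array([-0.005, -0.032, -0.033]), 'finger_force': 0.0, 'grip_width': 0.08558887589960992}
```

```bash
python3 - <<'E'
import cv2,numpy as np
a=cv2.imread('pics/scene0.png');b=cv2.imread('pics/top0.png')
cv2.imwrite('pics/s.png',cv2.resize(a[130:330,150:420],(800,593),interpolation=cv2.INTER_CUBIC))
cv2.imwrite('pics/t.png',cv2.resize(b[90:270,130:400],(800,533),interpolation=cv2.INTER_CUBIC))
E
```

```text
(no output)
```

View pics/s.png

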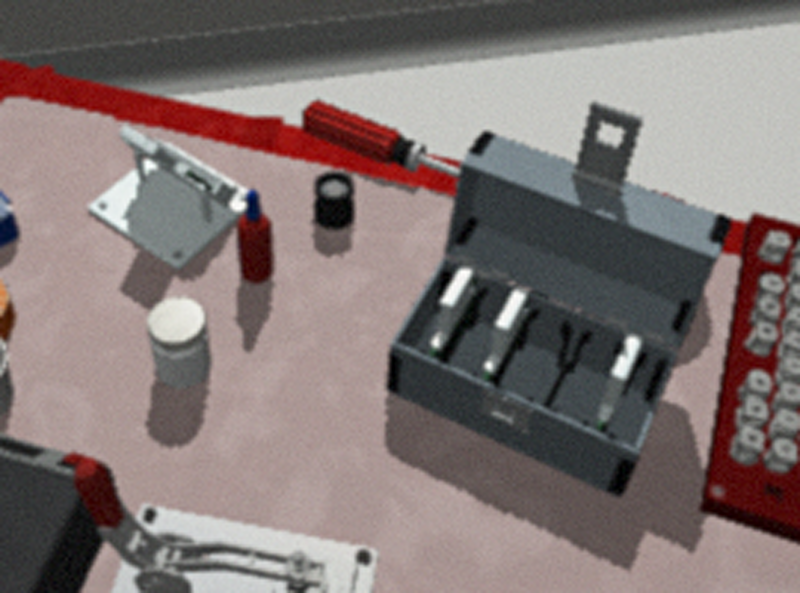

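View pics/t.png

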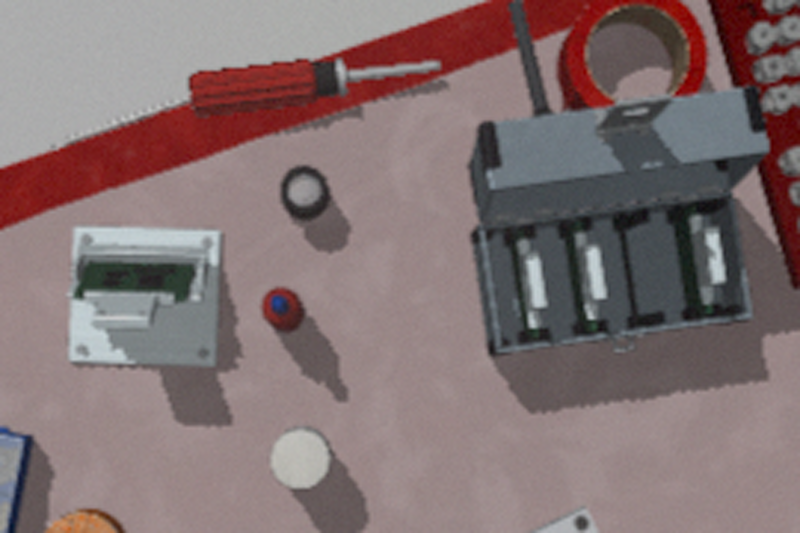

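```bash
cat > fit.py <<'E'
from h import *
from scipy.optimize import least_squares
np.set_printoptions(precision=4,suppress=True)
S=snap('scene');T=snap('top')
cs=lambda u,v:(150+u/2.963-.3,130+v/2.963-.3)
ct=lambda u,v:(130+u/2.963-.3,90+v/2.963-.3)
def casept(P,k):
    x,y,a,th,ha=P; k=np.array(k[1:],float)/1000 if isinstance(k[0],str) else np.array(k)/1000
    return k
def lidp(th,q): # q rel hinge, shut frame
    c,s=np.cos(th),np.sin(th); return np.array([47e-3+q[0]*c+q[2]*s,q[1],.064-q[0]*s+q[2]*c])
def pt(P,k):
    x,y,a,th,ha=P; f,q=k[0],np.array(k[1:])/1000.
    if f=='H': # hasp, distance d from hinge
        d=q[0]; q=lidp(th,[-.098-d*np.sin(ha),q[1],.030-d*np.cos(ha)])
    if f=='L': q=lidp(th,q)
    c,s=np.cos(a),np.sin(a); return [x+c*q[0]-s*q[1],y+s*q[0]+c*q[1],q[2]]
obs=[(T,ct(493,353),('C',-47,93,64)),(T,ct(749,318),('C',-47,-93,64)),(T,ct(623,347),('C',-57,0,50)),
(S,cs(392,347),('C',-47,93,64)),(S,cs(640,447),('C',-47,-93,64)),(S,cs(505,412),('C',-57,0,50)),(S,cs(392,390),('C',-47,93,0)),(S,cs(620,495),('C',-47,-93,0)),
(T,ct(487,122),('L',-94,93,46)),(T,ct(757,88),('L',-94,-93,46)),(T,ct(480,192),('L',-94,93,0)),(T,ct(768,150),('L',-94,-93,0)),
(S,cs(488,134),('L',-94,93,46)),(S,cs(730,216),('L',-94,-93,46)),(S,cs(615,107),('H',64,0)),(T,ct(643,100),('H',64,0))]
f=lambda P:np.concatenate([proj(p,[pt(P,k)])[0]-uv for p,uv,k in obs])
r=least_squares(f,[.6,-.1,.1,1.65,1.6],loss='soft_l1',f_scale=1.5)
if __name__=='__main__':
    print('case',r.x); print(f(r.x).reshape(-1,2).round(1).tolist())
    print('slot',pt(r.x,('C',0,-21,5)))
    def sp(P,q):
        c,s=np.cos(P[2]),np.sin(P[2]); return [P[0]+c*q[0]-s*q[1],P[1]+s*q[0]+c*q[1],q[2]]
    o=[(T,ct(75,228),(.052,.056)),(T,ct(222,230),(.052,-.056)),(T,ct(70,362),(-.052,.056)),(T,ct(217,367),(-.052,-.056)),(S,cs(90,207),(-.052,.056)),(S,cs(178,268),(-.052,-.056))]
    g=lambda P:np.concatenate([proj(p,[sp(P,[*q,.004])])[0]-uv for p,uv,q in o])
    r2=least_squares(g,[.5,.25,0],loss='soft_l1'); print('stand',r2.x,g(r2.x).reshape(-1,2).round(1).tolist())
    for n,u,v,s_,t_ in [('jar',0,0,(178,310),(300,458)),('bottle',0,0,(252,195),(283,305)),('loupe',0,0,(335,185),(303,192))]:
        print(n,tri(S,cs(*s_),T,ct(*t_)))
    # handle: top-face corners from top cam
    for n,uv,z in [('hL',(93,300),.1),('hR',(157,295),.1),('hbL',(95,325),.1),('hbR',(148,327),.1)]: print(n,atz(T,ct(*uv),z))
E
python3 fit.py
```

```text
case [ 0.5887 -0.1131  0.1181  1.6753  1.5328]
[[1.4, -0.5], [1.4, -1.0], [0.2, 0.2], [-0.9, -2.2], [-0.3, 1.1], [-1.2, 0.9], [-2.0, -0.6], [0.1, 0.1], [-2.9, 0.6], [-0.0, -1.1], [3.2, -0.3], [0.8, 0.5], [-1.9, -2.5], [0.5, -0.2], [0.3, 0.3], [0.2, -0.1]]
slot [np.float64(0.591198508708918), np.float64(-0.1339520482441247), np.float64(0.005)]
stand [ 0.5806  0.2322 -0.0514] [[0.0, -0.8], [0.1, -0.1], [-0.2, 0.1], [0.3, -0.2], [-1.2, 0.2], [0.1, 0.3]]
jar (array([0.4599, 0.1153, 0.0692]), np.float64(0.00200109184229926))
bottle (array([0.5661, 0.125 , 0.0943]), np.float64(0.0008163943871507097))
loupe (array([0.6536, 0.1094, 0.038 ]), np.float64(0.0034972718868697787))
hL [0.5725 0.2551 0.1   ]
hR [0.575  0.2111 0.1   ]
hbL [0.5553 0.2539 0.1   ]
hbR [0.5531 0.2176 0.1   ]
```

```bash
cat >> h.py <<'E'
def down(yaw,tilt=0):
    "tool z down, tool y at heading yaw; tilt deg about tool x"
    c,s=np.cos(yaw),np.sin(yaw)
    return Ro.from_matrix(np.array([[-s,c,0],[c,s,0],[0,0,-1]]).T.reshape(3,3).T if 0 else np.c_[[-s,c,0],[c,s,0],[0,0,-1]])*Ro.from_euler('x',tilt,degrees=True)
def cur():
    s=arm.read_state(); return s['eef_pos'],Ro.from_quat(np.roll(s['eef_rot'],-1))
def plan(p1,R1,grip,N=None,p0=None,R0=None):
    "rows from (p0,R0) to (p1,R1)"
    if p0 is None: p0,R0=cur()
    w=(R0.inv()*R1).as_rotvec(degrees=True)
    for n in range(N or 1,80):
        L=[];p,R=np.array(p0,float),R0
        for i in range(n):
            tgt=np.array(p0)+(np.array(p1)-p0)*(i+1)/n; Rt=R0*Ro.from_rotvec(w*(i+1)/n,degrees=True)
            d=np.round(R.inv().apply(tgt-p)/.025,2); v=np.round((R.inv()*Rt).as_rotvec(degrees=True),1)
            L.append([*d.tolist(),*v.tolist(),grip]); p=p+R.apply(d*.025); R=R*Ro.from_rotvec(v,degrees=True)
        A=np.abs(np.array(L)) 
        if A[:,:3].max()<=1 and A[:,3:6].max()<=10.7 and np.linalg.norm(A[:,3:6],axis=1).max()<=10.7: break
    for r in L: print(str(r)[1:-1].replace(' ',''))
    print('end',p.round(4),(R.inv()*R1).magnitude())
    return p,R
E
python3 - <<'E'
from h import *
p,R=cur(); print(R.as_matrix().round(3), down(1.247).as_matrix().round(3))
Rg=down(-.051,-30); print(Rg.as_matrix().round(3))
plan([.51,.238,.2],Rg,1)
E
```

```text
[[-0.948  0.317 -0.   ]
 [ 0.317  0.948  0.   ]
 [ 0.     0.    -1.   ]] [[-0.948  0.318  0.   ]
 [ 0.318  0.948  0.   ]
 [ 0.     0.    -1.   ]]
[[ 0.051  0.865  0.499]
 [ 0.999 -0.044 -0.025]
 [ 0.     0.5   -0.866]]
-0.86,-0.5,0.07,-1.3,-1.0,3.8,1
-0.89,-0.44,0.07,-1.4,-1.0,3.8,1
-0.92,-0.39,0.07,-1.3,-1.1,3.9,1
-0.93,-0.32,0.09,-1.4,-1.0,3.8,1
-0.96,-0.27,0.09,-1.3,-1.0,3.8,1
-0.97,-0.2,0.11,-1.4,-1.0,3.8,1
-0.98,-0.14,0.12,-1.3,-1.1,3.9,1
-0.98,-0.07,0.14,-1.4,-1.0,3.8,1
-0.99,-0.02,0.15,-1.3,-1.0,3.8,1
-0.98,0.05,0.17,-1.4,-1.0,3.8,1
-0.97,0.11,0.19,-1.3,-1.1,3.8,1
-0.96,0.16,0.21,-1.4,-1.0,3.9,1
-0.94,0.23,0.23,-1.3,-1.0,3.8,1
-0.92,0.28,0.25,-1.4,-1.0,3.8,1
-0.9,0.34,0.28,-1.3,-1.0,3.8,1
-0.87,0.39,0.3,-1.4,-1.1,3.9,1
-0.83,0.44,0.33,-1.3,-1.0,3.8,1
-0.8,0.48,0.35,-1.4,-1.0,3.8,1
-0.75,0.53,0.38,-1.3,-1.0,3.8,1
end [0.51   0.238  0.1999] 0.000973737059399547
```

```bash
python3 -m crank '[-0.86,-0.5,0.07,-1.3,-1.0,3.8,1,-0.89,-0.44,0.07,-1.4,-1.0,3.8,1,-0.92,-0.39,0.07,-1.3,-1.1,3.9,1,-0.93,-0.32,0.09,-1.4,-1.0,3.8,1,-0.96,-0.27,0.09,-1.3,-1.0,3.8,1,-0.97,-0.2,0.11,-1.4,-1.0,3.8,1,-0.98,-0.14,0.12,-1.3,-1.1,3.9,1,-0.98,-0.07,0.14,-1.4,-1.0,3.8,1]' && python3 -m crank '[-0.99,-0.02,0.15,-1.3,-1.0,3.8,1,-0.98,0.05,0.17,-1.4,-1.0,3.8,1,-0.97,0.11,0.19,-1.3,-1.1,3.8,1,-0.96,0.16,0.21,-1.4,-1.0,3.9,1,-0.94,0.23,0.23,-1.3,-1.0,3.8,1,-0.92,0.28,0.25,-1.4,-1.0,3.8,1,-0.9,0.34,0.28,-1.3,-1.0,3.8,1,-0.87,0.39,0.3,-1.4,-1.1,3.9,1]' && python3 -m crank '[-0.83,0.44,0.33,-1.3,-1.0,3.8,1,-0.8,0.48,0.35,-1.4,-1.0,3.8,1,-0.75,0.53,0.38,-1.3,-1.0,3.8,1]'; python3 - <<'E'
from h import *
p=snap('wrist','w1')
im=cv2.imread('pics/w1.png'); cv2.imwrite('pics/w1b.png',cv2.resize(im,(800,600)))
print(cur()[0],cur()[1].as_matrix().round(3),-np.array(p['R']).T@p['t'],np.array(p['R'])[2])
for q in ['card','stand']:
  for x in outline_of(p,q)[:2]: print(q,x['score'],x['centre'],x['pixels'].sum())
E
```

```text
t: 2.7
eef_pos: [0.3301, 0.4429, 0.2182]
eef_rot: [0.085, 0.415, 0.902, 0.081]
force: [0.0, -0.4, 0.1]
grip_width: 0.0851
finger_force: 0.0
t: 3.7
eef_pos: [0.4614, 0.2933, 0.2051]
eef_rot: [0.162, 0.633, 0.741, 0.154]
force: [0.7, -0.1, 0.1]
grip_width: 0.0852
finger_force: 0.0
t: 4.08
eef_pos: [0.5106, 0.2374, 0.2001]
eef_rot: [0.187, 0.701, 0.665, 0.179]
force: [-0.2, 0.6, 0.5]
grip_width: 0.0852
finger_force: 0.0
[0.51133299 0.23594987 0.19968125] [[ 0.056  0.864  0.5  ]
 [ 0.998 -0.049 -0.027]
 [ 0.001  0.501 -0.866]] [0.44404548 0.30736078 0.32429101] [ 0.46959235 -0.29032735 -0.83378238]
card 0.66 [180.3, 249.1] 632
card 0.5 [166.6, 222.7] 5405
stand 0.95 [165.3, 222.5] 5310
```

View pics/w1b.png

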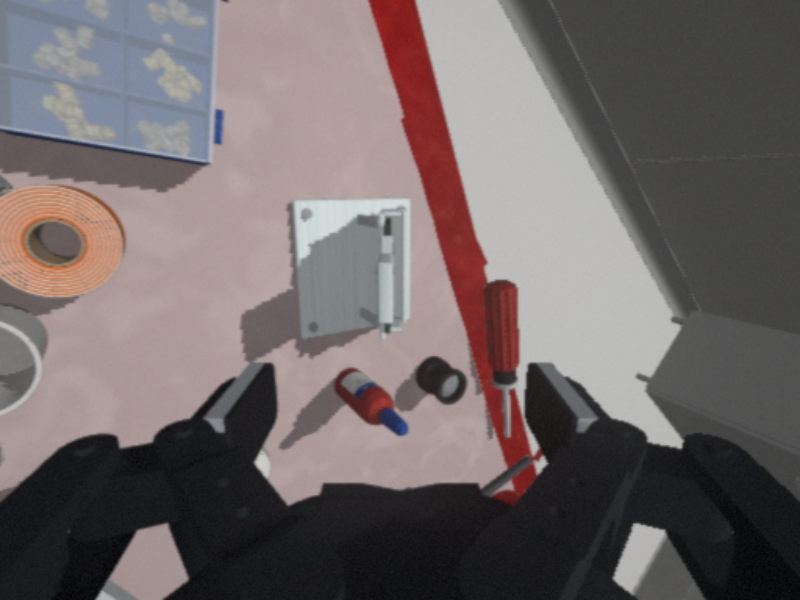

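```bash
python3 - <<'E'
import cv2,numpy as np
z=lambda n,x,y,w,h,k:cv2.resize(cv2.imread(f'pics/{n}.png')[y:y+h,x:x+w],(w*k,h*k),interpolation=cv2.INTER_CUBIC)
a=z('w1',185,120,80,100,5); b=z('top0',150,160,65,60,6); c=z('scene0',178,165,65,60,6)
o=np.zeros((600,800,3),np.uint8); o[:500,:400]=a; o[:300,405:405+390]=b[:300]; o[300:600,405:795]=c[:300]
cv2.imwrite('pics/comp.png',o)
E
```

```text
(no output)
```

View pics/comp.png

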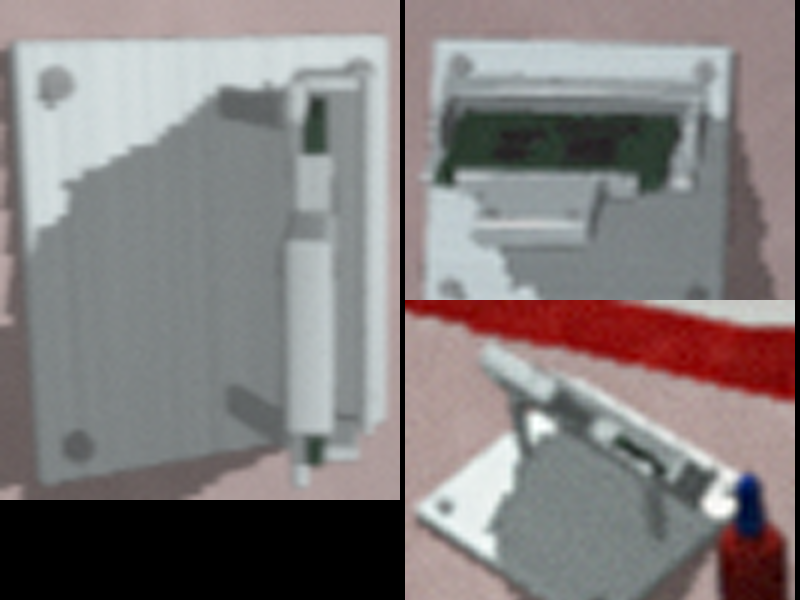

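```bash
python3 - <<'E'
from h import *
np.set_printoptions(precision=4,suppress=True)
W=snap('wrist');T=snap('top')
print(tri(W,(246.8,187.),T,(171,198.8)))
a=-.051
from scipy.optimize import least_squares
Rg=down(a,-30)
# fit card tip with handle corners: card axes: x along tool x, y along tool y, z = -tool z ; params pos, yaw
ob=[(W,(242.4,167.8),(.02,-.005)),(W,(251.2,167.8),(.02,.005)),(W,(242.6,206.2),(-.02,-.005)),(W,(251.3,206.2),(-.02,.005)),(T,(150+72/6-.2,160+241/6),(.02,-.005)),(T,(150+180/6,160+241/6),(-.02,-.005))]
def f(P):
    R=down(P[3],-30); return np.concatenate([proj(p,[P[:3]+R.apply([*q,0])])[0]-uv for p,uv,q in ob])
r=least_squares(f,[.55,.234,.09,a]); print(r.x,f(r.x).reshape(-1,2).round(1).tolist())
tip=r.x[:3]; z=-Rg.as_matrix()[:,2]; print('origin if',tip-.094*z,'stand frame',Ro.from_euler('z',.051).apply(tip-.094*z-[.5806,.2322,0]))
E
```

```text
(array([0.5567, 0.2354, 0.1035]), np.float64(0.0023752601230645773))
[ 0.5587  0.2351  0.1014 -0.0497] [[-1.1, -0.5], [0.6, -0.6], [-0.6, 0.6], [0.7, 0.6], [-0.6, -0.8], [0.8, -0.2]]
origin if [0.6056 0.2327 0.02  ] stand frame [0.0249 0.0018 0.02  ]
```

```bash
python3 - <<'E'
from h import *
Rg=down(-.05,-30); tip=np.array([.558,.235,.102])
plan(tip+.033*Rg.as_matrix()[:,2],Rg,1,N=6)
E
```

```text
-0.01,-0.05,0.95,-0.0,-0.0,0.0,1
-0.0,-0.05,0.94,-0.0,-0.0,0.0,1
-0.01,-0.04,0.95,-0.0,-0.0,0.0,1
-0.01,-0.05,0.95,-0.0,-0.0,0.0,1
-0.0,-0.05,0.94,-0.0,-0.0,0.0,1
-0.01,-0.05,0.95,-0.0,-0.0,0.0,1
end [0.5744 0.2342 0.0734] 0.0009414481723500467
```

```bash
python3 -m crank '[-0.01,-0.05,0.95,0,0,0,1,0,-0.05,0.95,0,0,0,1,-0.01,-0.05,0.95,0,0,0,1,0,-0.05,0.95,0,0,0,1,-0.01,-0.05,0.95,0,0,0,1,0,-0.05,0.93,0,0,0,0.3,0,0,0,0,0,0,0.3,0,0,0,0,0,0,0.3]'; python3 - <<'E'
from h import *
p=snap('wrist','w2')
im=cv2.imread('pics/w2.png'); cv2.imwrite('pics/w2b.png',cv2.resize(im[60:384,60:452],(786,648))[:600])
print(cur()[0],arm.read_state()['force'],arm.read_state()['grip_width'])
E
```

```text
t: 5.32
eef_pos: [0.5741, 0.2346, 0.0737]
eef_rot: [0.187, 0.7, 0.666, 0.179]
force: [-0.8, 0.1, -0.1]
grip_width: 0.0322
finger_force: 0.0
[0.57424366 0.23460057 0.07403763] [0.01575414 0.83487716 0.01477059] 0.026198980781024454
```

View pics/w2b.png

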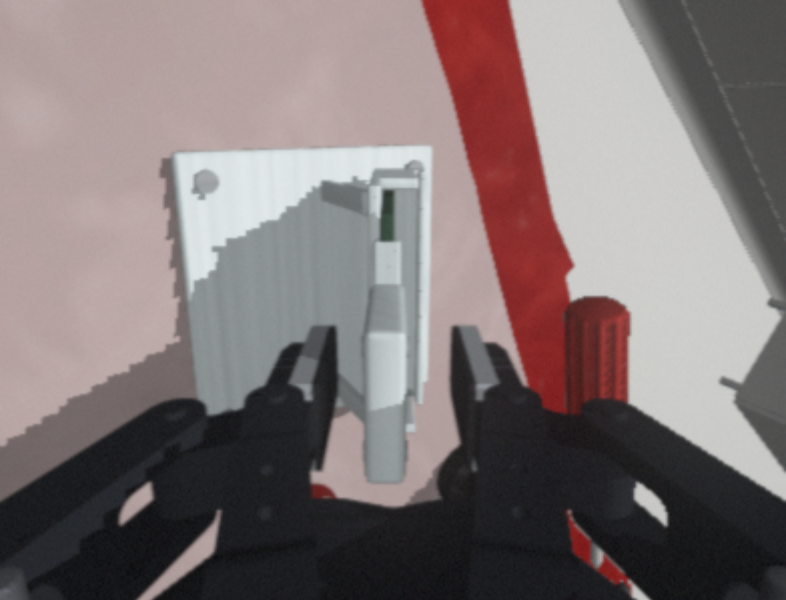

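```bash
python3 -m crank '[0,-0.06,0,0,0,0,0.25,0,0,0,0,0,0,0,0,0,0,0,0,0,0,0,0,0,0,0,0,0,0,0,0,0,0,0,0]' && python3 -m crank '[0,0,-0.2,0,0,0,0,0,0,-0.4,0,0,0,0,0,0,-0.6,0,0,0,0,0,0,-0.8,0,0,0,0,0,0,-1,0,0,0,0]'
```

```text
t: 6.0
eef_pos: [0.5727, 0.2344, 0.0731]
eef_rot: [0.187, 0.7, 0.666, 0.179]
force: [-5.8, 0.3, 5.8]
grip_width: 0.0092
finger_force: 58.7
t: 6.62
eef_pos: [0.5349, 0.2357, 0.1377]
eef_rot: [0.187, 0.7, 0.666, 0.178]
force: [-0.2, -1.3, -0.9]
grip_width: 0.0093
finger_force: 58.5
```

```bash
python3 - <<'E'
from h import *
y=.118-np.pi/2
p,R=plan([.52,.2,.225],down(-.05,-8),0)
p,R=plan([.578,-.1345,.205],down(y),0,p0=p,R0=R)
E
```

```text
-0.36,0.32,-0.82,5.5,0.0,-0.0,0
-0.37,0.24,-0.85,5.5,0.0,-0.0,0
-0.36,0.16,-0.87,5.4,0.0,-0.0,0
-0.37,0.08,-0.88,5.5,0.0,-0.0,0
end [0.52  0.2   0.225] 0.0005780534789051297
-0.95,0.2,0.09,0.5,-0.4,5.7,0
-0.92,0.3,0.09,0.5,-0.4,5.8,0
-0.88,0.39,0.09,0.4,-0.4,5.7,0
-0.84,0.48,0.1,0.5,-0.4,5.7,0
-0.79,0.55,0.1,0.5,-0.4,5.7,0
-0.73,0.64,0.09,0.5,-0.4,5.8,0
-0.66,0.71,0.1,0.4,-0.4,5.7,0
-0.59,0.76,0.1,0.5,-0.4,5.7,0
-0.5,0.83,0.09,0.5,-0.4,5.8,0
-0.42,0.87,0.09,0.5,-0.4,5.7,0
-0.33,0.91,0.09,0.4,-0.4,5.7,0
-0.24,0.94,0.08,0.5,-0.4,5.7,0
-0.15,0.96,0.07,0.5,-0.4,5.8,0
-0.04,0.96,0.06,0.5,-0.4,5.7,0
end [ 0.578  -0.1344  0.2051] 0.0007854602764408216
```

```bash
python3 -m crank '[-0.36,0.32,-0.82,5.5,0,0,0,-0.37,0.24,-0.85,5.5,0,0,0,-0.36,0.16,-0.87,5.4,0,0,0,-0.37,0.08,-0.88,5.5,0,0,0]' && python3 -m crank '[-0.95,0.2,0.09,0.5,-0.4,5.7,0,-0.92,0.3,0.09,0.5,-0.4,5.8,0,-0.88,0.39,0.09,0.4,-0.4,5.7,0,-0.84,0.48,0.1,0.5,-0.4,5.7,0,-0.79,0.55,0.1,0.5,-0.4,5.7,0,-0.73,0.64,0.09,0.5,-0.4,5.8,0,-0.66,0.71,0.1,0.4,-0.4,5.7,0]' && python3 -m crank '[-0.59,0.76,0.1,0.5,-0.4,5.7,0,-0.5,0.83,0.09,0.5,-0.4,5.8,0,-0.42,0.87,0.09,0.5,-0.4,5.7,0,-0.33,0.91,0.09,0.4,-0.4,5.7,0,-0.24,0.94,0.08,0.5,-0.4,5.7,0,-0.15,0.96,0.07,0.5,-0.4,5.8,0,-0.04,0.96,0.06,0.5,-0.4,5.7,0,0,0,0,0,0,0,0]'; python3 - <<'E'
from h import *
p=snap('wrist','w3');s=snap('scene','s3');t=snap('top','t3')
W=cv2.imread('pics/w3.png');S=cv2.imread('pics/s3.png');T=cv2.imread('pics/t3.png')
o=np.zeros((600,800,3),np.uint8)
o[:300,:400]=cv2.resize(W[60:360,56:456],(400,300)); o[300:,:400]=cv2.resize(T[110:230,270:430],(400,300)); o[:400,400:]=cv2.resize(S[150:310,260:420],(400,400))
cv2.imwrite('pics/c3.png',o); print(cur()[0],cur()[1].as_matrix().round(3)); print(-np.array(p['R']).T@p['t'])
E
```

```text
t: 7.12
eef_pos: [0.5205, 0.2016, 0.2136]
eef_rot: [0.075, 0.724, 0.683, 0.063]
force: [0.2, -0.2, -1.6]
grip_width: 0.0091
finger_force: 58.5
t: 8.0
eef_pos: [0.549, 0.0333, 0.2071]
eef_rot: [0.046, 0.918, 0.391, 0.049]
force: [-0.6, 0.6, -1.2]
grip_width: 0.009
finger_force: 58.7
t: 9.0
eef_pos: [0.5771, -0.1348, 0.2013]
eef_rot: [0.009, 0.998, 0.053, 0.029]
force: [-0.0, 0.5, -2.3]
grip_width: 0.0088
finger_force: 58.8
[ 0.57656629 -0.13291066  0.20122399] [[ 0.992  0.109  0.058]
 [ 0.11  -0.994 -0.015]
 [ 0.056  0.021 -0.998]]
[ 0.63677928 -0.12632984  0.34817495]
```

View pics/c3.png

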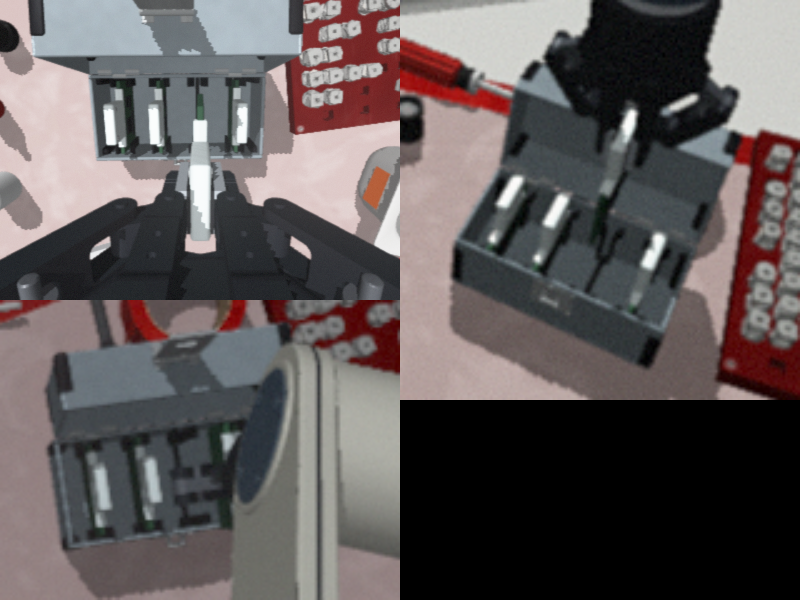

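```bash
python3 - <<'E'
from h import *
plan([.578,-.1345,.205],down(.118-np.pi/2),0)
E
```

```text
0.06,0.07,-0.15,1.2,-3.2,-0.5,0
end [ 0.578  -0.1344  0.2051] 0.0009319401638983962
```

```bash
python3 -m crank '[0.06,0.07,-0.15,1.2,-3.2,-0.5,0,0,0,0,0,0,0,0]'; cat > ov.py <<'E'
from fit import *
from fit import r
import sys
# overlay current case model on the wrist image
p=snap('wrist',sys.argv[1]); P=r.x
im=cv2.imread(f'pics/{sys.argv[1]}.png')
x0,y0,w,h,k=130,110,250,185,3
o=cv2.resize(im[y0:y0+h,x0:x0+w],(w*k,h*k),interpolation=cv2.INTER_CUBIC)
def dot(X,c):
    u=proj(p,[X])[0]; cv2.circle(o,(int((u[0]-x0+.5)*k),int((u[1]-y0+.5)*k)),3,c,1)
for y in (63,21,-63):
    for a in (-20,20):
        for b in (-5,5): dot(pt(P,('C',a,y+b,99)),(0,0,255))
for y in (93,-93):
    for a in (-47,): dot(pt(P,('C',a,y,64)),(255,0,255))
dot(pt(P,('C',-57,0,50)),(0,255,0)); dot(pt(P,('C',-40,-21,5)),(0,255,255)); dot(pt(P,('C',40,-21,5)),(0,255,255))
q,R=cur(); print(q,R.as_matrix().round(3))
for a in (-20,20):
    for b in (-5,5): dot(q+R.apply([a/1000,b/1000,-.033]),(255,0,0))
cv2.imwrite(f'pics/{sys.argv[1]}o.png',o)
E
python3 ov.py w4
```

```text
t: 9.4
eef_pos: [0.5794, -0.1345, 0.2056]
eef_rot: [0.001, 0.998, 0.059, 0.001]
force: [-0.2, 0.4, -1.1]
grip_width: 0.0093
finger_force: 58.8
[ 0.5781 -0.1344  0.2049] [[ 0.993  0.118  0.001]
 [ 0.118 -0.993 -0.001]
 [ 0.001  0.001 -1.   ]]
```

View pics/w4o.png

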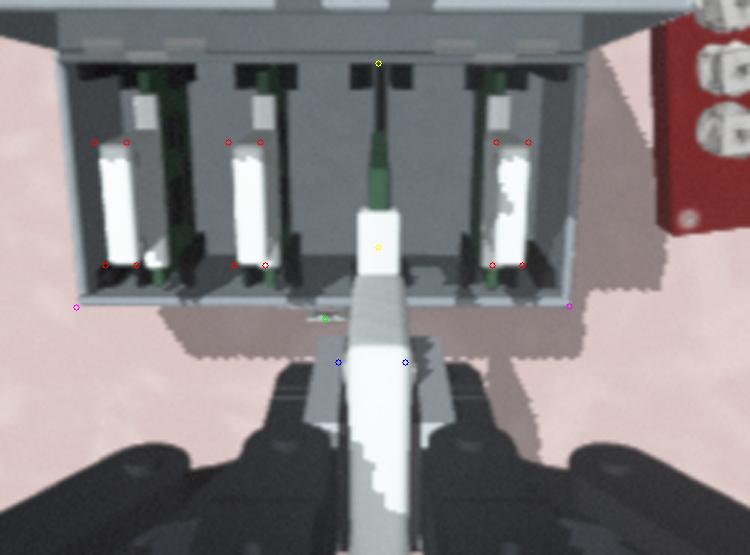

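```bash
python3 -m crank '[0.25,0,0.6,0,0,0,0,0.25,0,0.8,0,0,0,0,0,0,0.8,0,0,0,0,0,0,0.6,0,0,0,0,0,0,0.3,0,0,0,0,0,0,0,0,0,0,0]'; python3 ov.py w5
```

```text
t: 10.3
eef_pos: [0.5907, -0.1337, 0.127]
eef_rot: [0.0, 0.998, 0.059, -0.0]
force: [-0.4, 0.1, -1.0]
grip_width: 0.009
finger_force: 58.8
[ 0.5916 -0.1339  0.1284] [[ 0.993  0.117  0.002]
 [ 0.117 -0.993 -0.001]
 [ 0.002  0.002 -1.   ]]
```

View pics/w5o.png

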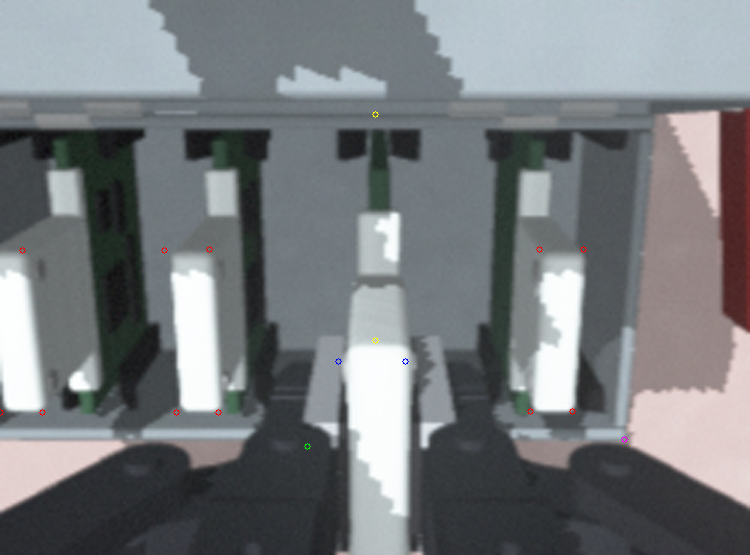

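```bash
python3 -m crank '[0,0,0.4,0,0,0,0,0,0,0.4,0,0,0,0,0,0,0.4,0,0,0,0,0,0,0.4,0,0,0,0]' && python3 -m crank '[0,0,0.2,0,0,0,0,0,0,0.2,0,0,0,0,0,0,0.2,0,0,0,0]'
```

```text
t: 10.95
eef_pos: [0.5887, -0.1337, 0.0872]
eef_rot: [0.0, 0.998, 0.059, -0.002]
force: [-6.6, -1.0, 3.4]
grip_width: 0.0091
finger_force: 64.2
t: 11.32
eef_pos: [0.5887, -0.1337, 0.0721]
eef_rot: [0.0, 0.998, 0.059, -0.002]
force: [-6.5, -1.3, 2.5]
grip_width: 0.0094
finger_force: 64.2
```

```bash
python3 -m crank '[-0.15,0,0.05,0,0,0,0,0,0,0.1,0,0,0,0]' && python3 -m crank '[0,0,0.1,0,0,0,0,0,0,0.1,0,0,0,0]'  && python3 -m crank '[0,0,0.08,0,0,0,0,0,0,0.0,0,0,0,0]'
```

```text
t: 11.58
eef_pos: [0.5878, -0.1344, 0.0692]
eef_rot: [0.001, 0.998, 0.058, 0.001]
force: [-0.5, -0.8, -0.8]
grip_width: 0.0093
finger_force: 63.7
t: 11.82
eef_pos: [0.5889, -0.1344, 0.0654]
eef_rot: [0.001, 0.998, 0.058, 0.002]
force: [-1.6, 2.4, 20.2]
grip_width: 0.0091
finger_force: 67.2
t: 12.08
eef_pos: [0.5904, -0.1344, 0.0647]
eef_rot: [0.001, 0.998, 0.058, 0.003]
force: [1.0, 3.2, 15.4]
grip_width: 0.0092
finger_force: 67.0
```

```bash
python3 -m crank '[0,0,-0.08,0,0,0,0,0,0,0,0,0,0,0.3,0,0,0,0,0,0,0.3,0,0,0,0,0,0,0.3,0,0,-0.3,0,0,0,0.3,0,0,-0.8,0,0,0,0.3,0,0,-1,0,0,0,0.3,0,0,-1,0,0,0,0.3]' && python3 -m crank '[0,0,-1,0,0,0,0.3,0,0,-1,0,0,0,0.3]'; python3 - <<'E'
from h import *
p=snap('wrist','w6');s=snap('scene','s6')
W=cv2.imread('pics/w6.png');S=cv2.imread('pics/s6.png')
o=np.zeros((450,800,3),np.uint8)
o[:450,:400]=cv2.resize(W[60:330,136:376],(400,450)); o[:450,400:]=cv2.resize(S[130:310,260:420],(400,450))
cv2.imwrite('pics/c6.png',o); print(cur()[0])
E
```

```text
t: 13.08
eef_pos: [0.5876, -0.1343, 0.1437]
eef_rot: [0.001, 0.998, 0.059, 0.001]
force: [0.8, 0.5, 0.2]
grip_width: 0.0257
finger_force: 0.0
t: 13.32
eef_pos: [0.5875, -0.1342, 0.194]
eef_rot: [0.001, 0.998, 0.059, 0.001]
force: [-0.1, -0.2, -0.0]
grip_width: 0.0257
finger_force: 0.0
[ 0.58933742 -0.13462886  0.19590889]
```

View pics/c6.png

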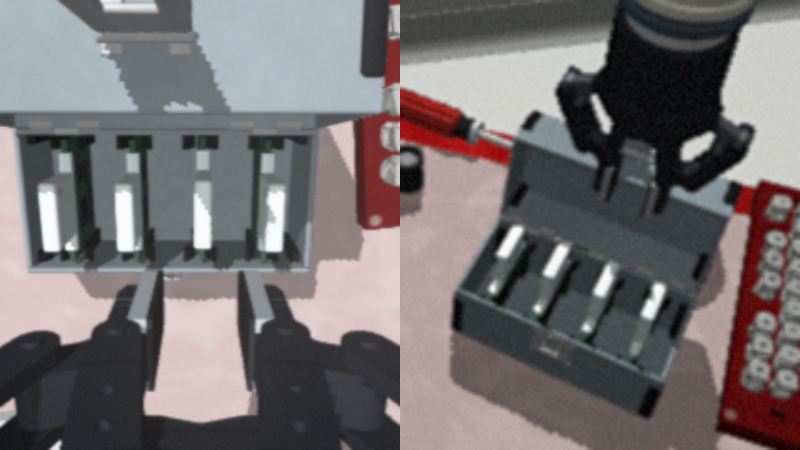

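```bash
python3 -m crank '[0,-0.92,-0.65,0,0,0,0,0,-0.92,-0.65,0,0,0,0,0,-0.92,-0.65,0,0,0,0,0,-0.92,-0.65,0,0,0,0,0.87,0,0,0,0,0,0,0.87,0,0,0,0,0,0,0.87,0,0,0,0,0,0,0.87,0,0,0,0,0,0]' && python3 -m crank '[0.87,0,0,0,0,0,0,0.87,0,0,0,0,0,0,0,0,0,0,0,0,0]'; python3 - <<'E'
from h import *
np.set_printoptions(precision=4,suppress=True)
p,R=cur(); print(Ro.from_euler('z',-.118).apply(p-[.590,-.1131,0]),R.as_matrix().round(3))
plan(np.array([.590,-.1131,0])+Ro.from_euler('z',.118).apply([.130,.07,.135]),down(.118-np.pi/2),0)
E
```

```text
t: 14.42
eef_pos: [0.6631, -0.0305, 0.257]
eef_rot: [0.0, 0.998, 0.059, 0.0]
force: [-0.0, 0.2, 0.4]
grip_width: -0.0004
finger_force: 0.0
t: 14.8
eef_pos: [0.7065, -0.0256, 0.2565]
eef_rot: [0.0, 0.998, 0.059, 0.0]
force: [-0.1, -0.1, -0.6]
grip_width: -0.0
finger_force: 0.0
[0.126  0.0732 0.2565] [[ 0.993  0.118  0.001]
 [ 0.118 -0.993 -0.001]
 [ 0.001  0.001 -1.   ]]
0.03,0.02,0.97,0.0,-0.0,0.0,0
0.03,0.03,0.97,0.0,-0.0,0.0,0
0.03,0.02,0.98,0.0,-0.0,0.0,0
0.03,0.03,0.97,0.0,-0.0,0.0,0
0.04,0.02,0.97,0.1,-0.0,0.0,0
end [ 0.711  -0.0282  0.135 ] 0.001344840526785169
```

```bash
python3 -m crank '[0.03,0.02,0.97,0,0,0,0,0.03,0.03,0.97,0,0,0,0,0.03,0.02,0.98,0,0,0,0,0.03,0.03,0.97,0,0,0,0,0.04,0.02,0.97,0,0,0,0]' && python3 -m crank '[-0.6,0,-0.04,0,0,0,0,-0.6,0,-0.04,0,0,0,0,-0.6,0,-0.04,0,0,0,0]' && python3 -m crank '[-0.48,0,-0.12,0,0,0,0,-0.48,0,-0.12,0,0,0,0,-0.54,0,0,0,0,0,0,-0.54,0,0,0,0,0,0]'; python3 - <<'E'
from h import *
p,R=cur(); print(Ro.from_euler('z',-.118).apply(p-[.590,-.1131,0]),R.as_matrix().round(3))
E
```

```text
t: 15.42
eef_pos: [0.7093, -0.0291, 0.1347]
eef_rot: [0.0, 0.998, 0.059, -0.0]
force: [-0.0, -0.3, -0.1]
grip_width: -0.0001
finger_force: 0.0
t: 15.8
eef_pos: [0.6685, -0.0349, 0.1422]
eef_rot: [0.001, 0.998, 0.059, 0.005]
force: [7.2, 1.8, 6.4]
grip_width: -0.0002
finger_force: 4.2
t: 16.3
eef_pos: [0.6146, -0.0412, 0.1455]
eef_rot: [0.001, 0.998, 0.059, 0.002]
force: [2.8, 0.1, 0.1]
grip_width: 0.0001
finger_force: 1.1
[0.03291961 0.0684602  0.14545393] [[ 0.993  0.117  0.003]
 [ 0.117 -0.993 -0.001]
 [ 0.003  0.002 -1.   ]]
```

```bash
python3 -m crank '[-0.42,0,0.16,0,0,0,0,-0.42,0,0.16,0,0,0,0,-0.36,0,0.28,0,0,0,0,-0.36,0,0.28,0,0,0,0]' && python3 -m crank '[-0.24,0,0.28,0,0,0,0,-0.24,0,0.28,0,0,0,0,0,0,0.1,0,0,0,0,0,0,0,0,0,0,0]'; python3 - <<'E'
from h import *
s=snap('scene','s7')
p,R=cur(); print(Ro.from_euler('z',-.118).apply(p-[.590,-.1131,0]),R.as_matrix().round(3))
E
```

```text
t: 16.8
eef_pos: [0.5748, -0.046, 0.1213]
eef_rot: [0.001, 0.998, 0.059, -0.0]
force: [1.4, 0.1, 1.2]
grip_width: 0.0
finger_force: 0.6
t: 17.3
eef_pos: [0.5658, -0.047, 0.1097]
eef_rot: [0.001, 0.998, 0.059, 0.002]
force: [-12.6, 3.9, 46.1]
grip_width: 0.0001
finger_force: 22.6
[-0.01629675  0.06849111  0.10963108] [[ 0.993  0.117  0.004]
 [ 0.117 -0.993 -0.001]
 [ 0.004  0.001 -1.   ]]
```

```bash
python3 -m crank '[0,0,-0.5,0,0,0,0,0,0,-1,0,0,0,0,0,0,-1,0,0,0,0,0,0,-1,0,0,0,0]'; cat > hasp.py <<'E'
from fit import *
S=snap('scene','sh');T=snap('top','th')
P=r.x.copy(); P[0]+=.0013
def iou(p,m,th,ha):
    P[3],P[4]=th,ha
    q=proj(p,[pt(P,('H',d,y)) for d,y in ((0,17),(64,17),(64,-17),(0,-17))])
    k=np.zeros((384,512),np.uint8); cv2.fillPoly(k,[np.round(q*16).astype(np.int32)],1,shift=4); k=k>0
    return (k&m).sum()/max(1,(k|m).sum())
for n,p in (('S',S),('T',T)):
    R=outline_of(p,'hasp')
    for x in R[:2]:
        if x['score']<.3: continue
        b=sorted([(iou(p,x['pixels'],th,ha),th,ha) for th in (0,.03,.06) for ha in np.arange(0,2.4,.05)])[::-1][:4]
        print(n,round(x['score'],2),x['centre'],int(x['pixels'].sum()),np.round(b,2).tolist())
    R=outline_of(p,'lid')
    for x in R[:1]: 
        print('lid',x['score'],x['centre'])
E
python3 hasp.py
```

```text
t: 17.85
eef_pos: [0.564, -0.0472, 0.1928]
eef_rot: [0.0, 0.998, 0.059, -0.0]
force: [1.0, 0.0, 0.4]
grip_width: 0.0001
finger_force: 0.0
S 0.61 [264.5, 316.0] 460 [[0.77, 0.0, 1.4], [0.77, 0.0, 1.45], [0.77, 0.0, 1.35], [0.76, 0.0, 1.5]]
lid 0.61 [196.0, 263.7]
T 0.74 [213.8, 341.9] 673 [[0.46, 0.0, 1.5], [0.45, 0.0, 1.6], [0.45, 0.0, 1.55], [0.45, 0.0, 1.7]]
T 0.61 [218.7, 346.4] 426 [[0.68, 0.0, 1.5], [0.68, 0.0, 1.6], [0.68, 0.0, 1.55], [0.68, 0.0, 1.7]]
lid 0.78 [216.8, 340.5]
```

```bash
python3 -m crank '[-0.86,0.68,0,0,0,0,0,-0.86,0.68,0,0,0,0,0,-0.86,0.68,0,0,0,0,0,-0.86,0.68,0,0,0,0,0,0,0,0.7,0,0,0,0,0,0,0.8,0,0,0,0,0,0,0.8,0,0,0,0,0,0,0,0,0,0,0]'; python3 - <<'E'
from h import *
p,R=cur(); print(Ro.from_euler('z',-.118).apply(p-[.590,-.1131,0]),R.as_matrix().round(3))
E
```

```text
t: 19.25
eef_pos: [0.4856, -0.1245, 0.1336]
eef_rot: [-0.0, 0.998, 0.058, -0.002]
force: [-0.4, -0.1, -0.4]
grip_width: 0.0
finger_force: 0.0
[-0.10505544  0.0010034   0.13360068] [[ 0.993  0.117 -0.003]
 [ 0.117 -0.993  0.   ]
 [-0.003 -0.    -1.   ]]
```

```bash
python3 -m crank '[0.06,0,0.57,0,0,0,0,0.06,0,0.57,0,0,0,0,0.04,0,0.48,0,0,0,0,0.04,0,0.48,0,0,0,0,0.28,0,0.38,0,0,0,0]' && python3 -m crank '[0.36,0,0.26,0,0,0,0,0.42,0,0.12,0,0,0,0,0.36,0,0,0,0,0,0,0.08,0,0,0,0,0,0,0,0,0,0,0,0,0]'; python3 - <<'E'
from h import *
p,R=cur(); print(Ro.from_euler('z',-.118).apply(p-[.590,-.1131,0]),R.as_matrix().round(3))
E
```

```text
t: 19.88
eef_pos: [0.4983, -0.1233, 0.0724]
eef_rot: [0.0, 0.998, 0.059, -0.001]
force: [-1.3, -0.7, 1.1]
grip_width: 0.0
finger_force: 0.6
t: 20.5
eef_pos: [0.5231, -0.1202, 0.063]
eef_rot: [-0.0, 0.998, 0.059, -0.006]
force: [-22.8, -9.4, 9.4]
grip_width: -0.0
finger_force: 11.6
[-0.06727356  0.00078663  0.06302008] [[ 0.993  0.118 -0.012]
 [ 0.118 -0.993 -0.   ]
 [-0.012 -0.001 -1.   ]]
```

```bash
python3 -m crank '[-0.6,0,0,0,0,0,0,-1,0,-0.2,0,0,0,0,-0.8,-0.5,-1,0,0,0,0,0,-1,-1,0,0,0,0,0,-1,-1,0,0,0,0,0,-1,-1,0,0,0,0,0,0,0,0,0,0,0]'; cat >> hasp.py <<'E'
im=cv2.imread('pics/sh.png')[205:325,250:370]; t=cv2.imread('pics/th.png')[170:250,290:390]
x0,y0,k=250,205,5
o=np.zeros((600,800,3),np.uint8)
a=cv2.resize(im,(600,600),interpolation=cv2.INTER_CUBIC)
def dots(pp,img,x0,y0,k,c,ha):
    P[3],P[4]=0,ha
    for d,y in ((0,17),(64,17),(64,-17),(0,-17)):
        u=proj(pp,[pt(P,('H',d,y))])[0]; cv2.circle(img,(int((u[0]-x0+.5)*k),int((u[1]-y0+.5)*k)),3,c,1)
dots(S,a,x0,y0,k,(0,0,255),0); dots(S,a,x0,y0,k,(0,255,255),.16)
o[:,:600]=a; b=cv2.resize(t[15:75,20:80],(200,200),interpolation=cv2.INTER_CUBIC); o[:200,600:]=b
cv2.imwrite('pics/fin.png',o)
E
python3 hasp.py
```

```text
t: 21.38
eef_pos: [0.4614, -0.039, 0.1709]
eef_rot: [0.001, 0.998, 0.06, 0.003]
force: [0.7, -0.8, -0.7]
grip_width: 0.0
finger_force: 0.0
S 0.76 [260.1, 318.2] 364 [[0.89, 0.0, 0.1], [0.85, 0.0, 0.05], [0.83, 0.03, 0.1], [0.83, 0.0, 0.15]]
lid 0.62 [243.3, 333.8]
T 0.49 [203.0, 340.9] 66 [[0.72, 0.0, 0.1], [0.64, 0.0, 0.15], [0.64, 0.03, 0.1], [0.56, 0.06, 0.1]]
lid 0.96 [180.2, 340.9]
```

View pics/fin.png

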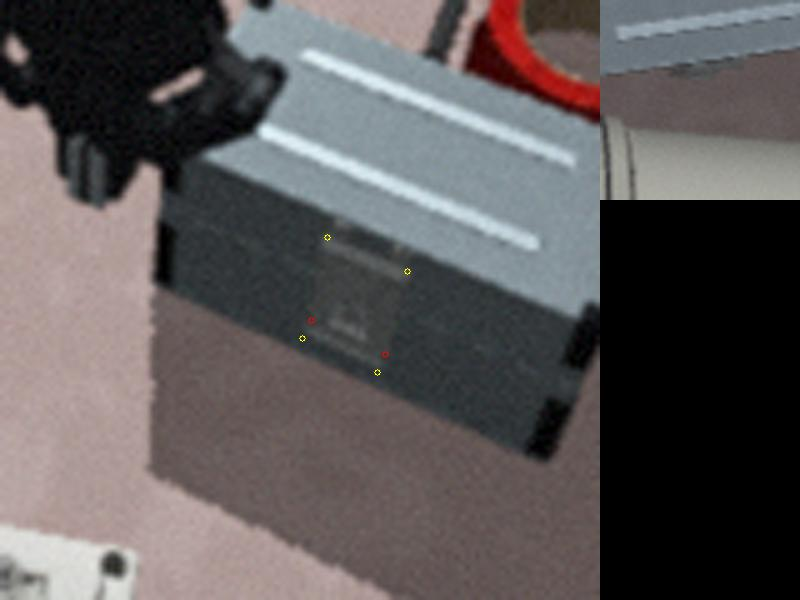

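```bash
python3 - <<'E'
from h import *
C=np.array([.590,-.1131,0]); Q=Ro.from_euler('z',.118); R1=down(.118-np.pi/2)*Ro.from_euler('y',25,degrees=True)
print(R1.as_matrix().round(2))
p,R=plan(C+Q.apply([-.115,0,.14]),R1,0)
p,R=plan(C+Q.apply([-.10,0,.057]),R1,0,p0=p,R0=R)
p,R=plan(C+Q.apply([-.068,0,.057]),R1,0,N=3,p0=p,R0=R)
p,R=plan(C+Q.apply([-.060,0,.057]),R1,0,N=2,p0=p,R0=R)
E
```

```text
[[ 0.9   0.12  0.42]
 [ 0.11 -0.99  0.05]
 [ 0.42 -0.   -0.91]]
0.07,0.88,0.28,0.0,6.3,-0.0,0
0.03,0.87,0.29,0.0,6.2,-0.0,0
0.0,0.88,0.29,0.1,6.3,-0.1,0
-0.03,0.87,0.28,-0.0,6.2,0.0,0
end [ 0.4757 -0.1266  0.14  ] 0.0007433023149605687
-0.21,0.0,0.82,-0.0,0.0,0.0,0
-0.22,0.0,0.81,-0.0,0.0,0.0,0
-0.21,0.0,0.82,-0.0,0.0,0.0,0
-0.21,0.0,0.82,-0.0,0.0,0.0,0
end [ 0.4908 -0.1247  0.057 ] 0.0007433023149605687
0.39,0.0,0.18,-0.0,0.0,0.0,0
0.38,0.0,0.18,-0.0,0.0,0.0,0
0.39,0.0,0.18,-0.0,0.0,0.0,0
end [ 0.5226 -0.121   0.057 ] 0.0007433023149605687
0.14,0.0,0.07,-0.0,0.0,0.0,0
0.15,0.01,0.06,-0.0,0.0,0.0,0
end [ 0.5305 -0.1203  0.0571] 0.0007433023149605687
```

```bash
python3 -m crank '[0.07,0.88,0.28,0,6.3,0,0,0.03,0.87,0.29,0,6.2,0,0,0,0.88,0.29,0,6.3,0,0,-0.03,0.87,0.28,0,6.2,0,0,0,0,0,0,0,0,0]' && python3 -m crank '[-0.21,0,0.82,0,0,0,0,-0.22,0,0.81,0,0,0,0,-0.21,0,0.82,0,0,0,0,-0.21,0,0.82,0,0,0,0,0.2,0,0.1,0,0,0,0,0,0,0,0,0,0,0]'; python3 - <<'E'
from h import *
p,R=cur(); print(Ro.from_euler('z',-.118).apply(p-[.590,-.1131,0]),R.as_matrix().round(3))
E
```

```text
t: 22.4
eef_pos: [0.4739, -0.1151, 0.1423]
eef_rot: [-0.017, 0.979, 0.058, 0.195]
force: [0.2, -0.5, -0.5]
grip_width: -0.0
finger_force: 0.0
t: 23.15
eef_pos: [0.4937, -0.111, 0.06]
eef_rot: [-0.017, 0.978, 0.06, 0.197]
force: [0.5, 0.3, 0.5]
grip_width: 0.0
finger_force: 0.0
[-0.09537833  0.01340047  0.05996515] [[ 0.915  0.124  0.383]
 [ 0.111 -0.992  0.057]
 [ 0.387 -0.009 -0.922]]
```

```bash
python3 -m crank '[0,0.54,0.05,0,0,0,0,0.33,0,0.14,0,0,0,0,0.33,0,0.14,0,0,0,0,0.33,0,0.14,0,0,0,0,0,0,0,0,0,0,0]' && python3 -m crank '[0.08,0,0.03,0,0,0,0,0.08,0,0.03,0,0,0,0,0,0,0,0,0,0,0]';  python3 - <<'E'
from h import *
p,R=cur(); print(Ro.from_euler('z',-.118).apply(p-[.590,-.1131,0]),R.as_matrix().round(3))
E
```

```text
t: 23.78
eef_pos: [0.5224, -0.1223, 0.0588]
eef_rot: [-0.016, 0.978, 0.06, 0.197]
force: [-0.2, 0.3, -0.7]
grip_width: -0.0
finger_force: 0.0
t: 24.15
eef_pos: [0.5256, -0.1209, 0.0581]
eef_rot: [-0.017, 0.979, 0.059, 0.196]
force: [0.2, -0.1, 0.1]
grip_width: 0.0
finger_force: 0.0
[-0.06489955 -0.00012604  0.05814014] [[ 0.916  0.123  0.382]
 [ 0.11  -0.992  0.056]
 [ 0.386 -0.009 -0.922]]
```

```bash
for i in 1; do python3 -m crank '[0.08,0,0.03,0,0,0,0,0,0,0,0,0,0,0]'; python3 -m crank '[0.08,0,0.03,0,0,0,0,0,0,0,0,0,0,0]'; done;  python3 - <<'E'
from h import *
p,R=cur(); print(Ro.from_euler('z',-.118).apply(p-[.590,-.1131,0]))
E
```

```text
t: 24.4
eef_pos: [0.5263, -0.1205, 0.0578]
eef_rot: [-0.017, 0.979, 0.059, 0.195]
force: [-6.9, -2.3, 5.3]
grip_width: -0.0003
finger_force: 4.1
t: 24.65
eef_pos: [0.5266, -0.1202, 0.0574]
eef_rot: [-0.017, 0.979, 0.059, 0.195]
force: [-16.5, -6.6, 9.5]
grip_width: -0.0001
finger_force: 8.6
[-0.06377538  0.00037247  0.05743409]
```

```bash
python3 -m crank '[-0.5,0,-0.2,0,0,0,0,-0.9,0,-0.4,0,0,0,0,-0.5,-0.8,-1,0,0,0,0,0,-1,-1,0,0,0,0,0,-1,-1,0,0,0,0,0,-1,-1,0,0,0,0,0,0,0,0,0,0,0]'; sed -i 's/np.arange(0,2.4,.05)/np.arange(-.1,.5,.02)/' hasp.py; python3 hasp.py; python3 - <<'E'
import cv2,numpy as np
a=cv2.imread('pics/sh.png'); print(a.shape)
E
```

```text
t: 25.52
eef_pos: [0.4307, -0.0367, 0.1482]
eef_rot: [-0.017, 0.978, 0.061, 0.198]
force: [0.9, 0.3, 0.4]
grip_width: -0.0003
finger_force: 0.0
S 0.73 [261.6, 319.5] 328 [[0.86, 0.0, 0.08], [0.86, 0.0, 0.06], [0.84, 0.0, 0.04], [0.84, 0.03, 0.1]]
lid 0.75 [242.1, 333.2]
lid 0.57 [180.1, 338.8]
(384, 512, 3)
```

```bash
python3 - <<'E'
from h import *
C=np.array([.590,-.1131,0]); Q=Ro.from_euler('z',.118); R1=down(.118-np.pi/2)*Ro.from_euler('y',25,degrees=True)
p,R=cur(); print(Q.inv().apply(p-C))
p,R=plan(C+Q.apply([-.125,.024,.10]),R1,0)
p,R=plan(C+Q.apply([-.09,.024,.036]),R1,0,p0=p,R0=R)
p,R=plan(C+Q.apply([-.07,.024,.036]),R1,0,N=2,p0=p,R0=R)
E
```

```text
[-0.14939327  0.09325764  0.14621121]
0.06,0.93,0.68,-0.2,0.8,0.0,0
0.06,0.93,0.69,-0.2,0.8,0.0,0
0.04,0.93,0.69,-0.2,0.7,0.0,0
end [ 0.4631 -0.1041  0.1001] 0.0009113547388691366
0.06,-0.0,0.97,-0.0,0.0,0.0,0
0.07,-0.0,0.97,-0.0,0.0,0.0,0
0.06,-0.0,0.98,-0.0,0.0,0.0,0
end [ 0.4979 -0.0999  0.0359] 0.0009113547388691366
0.36,-0.0,0.17,-0.0,0.0,0.0,0
0.36,-0.0,0.16,-0.0,0.0,0.0,0
end [ 0.5176 -0.0976  0.036 ] 0.0009113547388691366
```

```bash
python3 -m crank '[0.06,0.93,0.68,-0.2,0.8,0,0,0.06,0.93,0.69,-0.2,0.8,0,0,0.04,0.93,0.69,-0.2,0.7,0,0,0.06,0,0.97,0,0,0,0,0.07,0,0.97,0,0,0,0,0.06,0,0.98,0,0,0,0,0,0,0,0,0,0,0]';  python3 - <<'E'
from h import *
C=np.array([.590,-.1131,0]); Q=Ro.from_euler('z',.118); R1=down(.118-np.pi/2)*Ro.from_euler('y',25,degrees=True)
p,R=cur(); print(Q.inv().apply(p-C))
plan(C+Q.apply([-.069,.024,.036]),R1,0)
E
```

```text
t: 26.8
eef_pos: [0.4978, -0.0995, 0.0349]
eef_rot: [-0.013, 0.975, 0.058, 0.215]
force: [-0.2, -0.4, 1.0]
grip_width: 0.0002
finger_force: 0.0
[-0.08998351  0.0243682   0.03493944]
0.78,0.02,0.31,-0.1,0.1,-0.0,0
end [ 0.5186 -0.0975  0.0361] 0.0008630312517183415
```

```bash
for i in 1; do python3 -m crank '[0.39,0,0.15,0,0,0,0,0.35,0,0.14,0,0,0,0,0,0,0,0,0,0,0]'; python3 -m crank '[0.07,0,0.03,0,0,0,0,0,0,0,0,0,0,0]'; python3 -m crank '[0.07,0,0.03,0,0,0,0,0,0,0,0,0,0,0]'; python3 -m crank '[0.07,0,0.03,0,0,0,0,0,0,0,0,0,0,0]'; done;  python3 - <<'E'
from h import *
p,R=cur(); print(Ro.from_euler('z',-.118).apply(p-[.590,-.1131,0]))
E
```

```text
t: 27.18
eef_pos: [0.5182, -0.0974, 0.0387]
eef_rot: [-0.012, 0.974, 0.058, 0.217]
force: [0.0, -0.5, 0.5]
grip_width: -0.0002
finger_force: 0.0
t: 27.42
eef_pos: [0.5194, -0.097, 0.0382]
eef_rot: [-0.013, 0.975, 0.058, 0.216]
force: [1.0, 0.6, -0.3]
grip_width: -0.0003
finger_force: 0.0
t: 27.68
eef_pos: [0.5217, -0.0967, 0.0381]
eef_rot: [-0.013, 0.975, 0.058, 0.216]
force: [0.2, -0.5, -0.2]
grip_width: -0.0001
finger_force: 0.0
t: 27.92
eef_pos: [0.5235, -0.0964, 0.0381]
eef_rot: [-0.013, 0.975, 0.058, 0.216]
force: [0.1, 0.2, -0.6]
grip_width: 0.0003
finger_force: 0.1
[-0.06406639  0.02438946  0.03806087]
```

```bash
for i in 1; do python3 -m crank '[0.04,0,0.02,0,0,0,0,0,0,0,0,0,0,0]'; python3 -m crank '[0.07,0,0.03,0,0,0,0,0,0,0,0,0,0,0]'; done;  python3 - <<'E'
from h import *
p,R=cur(); print(Ro.from_euler('z',-.118).apply(p-[.590,-.1131,0]))
E
```

```text
t: 28.18
eef_pos: [0.5246, -0.0959, 0.0381]
eef_rot: [-0.013, 0.974, 0.058, 0.216]
force: [-0.3, 1.8, 0.6]
grip_width: -0.0001
finger_force: 1.1
t: 28.42
eef_pos: [0.5262, -0.0956, 0.038]
eef_rot: [-0.013, 0.975, 0.058, 0.216]
force: [-2.1, 3.5, -0.1]
grip_width: 0.0003
finger_force: 1.9
[-0.06132921  0.02484662  0.03800668]
```

```bash
for i in 1; do python3 -m crank '[0.04,0,0.02,0,0,0,0,0,0,0,0,0,0,0]'; python3 -m crank '[0.04,0,0.02,0,0,0,0,0,0,0,0,0,0,0]';python3 -m crank '[0.04,0,0.02,0,0,0,0,0,0,0,0,0,0,0]'; done;  python3 - <<'E'
from h import *
p,R=cur(); print(Ro.from_euler('z',-.118).apply(p-[.590,-.1131,0]))
E
```

```text
t: 28.68
eef_pos: [0.5272, -0.0955, 0.0379]
eef_rot: [-0.013, 0.975, 0.058, 0.216]
force: [-3.5, 3.4, 1.3]
grip_width: -0.0003
finger_force: 2.2
t: 28.92
eef_pos: [0.5283, -0.0954, 0.0379]
eef_rot: [-0.013, 0.975, 0.058, 0.216]
force: [-4.2, 5.1, 1.4]
grip_width: -0.0001
finger_force: 2.3
t: 29.18
eef_pos: [0.5288, -0.0953, 0.0378]
eef_rot: [-0.013, 0.975, 0.058, 0.216]
force: [-5.0, 2.8, 1.9]
grip_width: -0.0001
finger_force: 4.5
[-0.05863801  0.02486755  0.03776941]
```

```bash
python3 -m crank '[-0.5,0,-0.2,0,0,0,0,-0.1,0.24,0,0,0,0,0,0,0,0,0,0,0,0]'; python3 -m crank '[0.2,0,0.08,0,0,0,0,0,0,0,0,0,0,0]'; python3 -m crank '[0.07,0,0.03,0,0,0,0,0,0,0,0,0,0,0]';python3 -m crank '[0.07,0,0.03,0,0,0,0,0,0,0,0,0,0,0]'; python3 - <<'E'
from h import *
p,R=cur(); print(Ro.from_euler('z',-.118).apply(p-[.590,-.1131,0]))
E
```

```text
t: 29.55
eef_pos: [0.5152, -0.0988, 0.0369]
eef_rot: [-0.018, 0.974, 0.061, 0.218]
force: [-1.0, 24.1, 8.7]
grip_width: -0.0002
finger_force: 11.8
t: 29.8
eef_pos: [0.5197, -0.098, 0.0364]
eef_rot: [-0.017, 0.974, 0.061, 0.217]
force: [-1.5, 22.1, 1.9]
grip_width: -0.0
finger_force: 10.9
t: 30.05
eef_pos: [0.5212, -0.0978, 0.0363]
eef_rot: [-0.017, 0.974, 0.061, 0.216]
force: [-2.7, 21.3, 1.5]
grip_width: -0.0002
finger_force: 10.9
t: 30.3
eef_pos: [0.5228, -0.0976, 0.0362]
eef_rot: [-0.017, 0.974, 0.061, 0.216]
force: [-3.9, 21.5, 0.9]
grip_width: 0.0
finger_force: 10.8
[-0.06489717  0.02333126  0.0361813 ]
```

```bash
python3 -m crank '[0,-0.4,0,0,0,0,0,-0.9,0,-0.4,0,0,0,0,-0.5,-0.8,-1,0,0,0,0,0,-1,-1,0,0,0,0,0,-1,-1,0,0,0,0,0,-1,-1,0,0,0,0,0,0,0,0,0,0,0]'; sed -i 's/np.arange(-.1,.5,.02)/np.arange(-.1,1.5,.02)/' hasp.py; python3 hasp.py; python3 - <<'E'
from h import *
C=np.array([.590,-.1131,0]); Q=Ro.from_euler('z',.118);R1=down(.118-np.pi/2)*Ro.from_euler('y',25,degrees=True)
p,R=cur(); print(Q.inv().apply(p-C))
p,R=plan(C+Q.apply([-.11,0.0,.10]),R1,0)
p,R=plan(C+Q.apply([-.085,0.0,.060]),R1,0,p0=p,R0=R)
E
```

```text
t: 31.18
eef_pos: [0.4442, -0.0225, 0.1067]
eef_rot: [-0.014, 0.974, 0.06, 0.216]
force: [-0.8, 0.9, -0.4]
grip_width: 0.0002
finger_force: 0.0
lid 0.96 [179.7, 340.7]
[-0.13504787  0.10675958  0.10510946]
0.16,0.85,0.12,-0.1,0.0,0.0,0
0.17,0.86,0.12,-0.0,0.1,0.0,0
0.16,0.85,0.12,-0.1,0.0,0.0,0
0.17,0.86,0.12,-0.0,0.0,0.0,0
0.16,0.85,0.12,-0.1,0.1,0.0,0
end [ 0.4808 -0.126   0.0999] 0.000936501018362278
0.11,0.0,0.93,0.0,-0.0,0.0,0
0.12,0.0,0.94,0.0,-0.0,0.0,0
end [ 0.5056 -0.1231  0.06  ] 0.000936501018362278
```

```bash
python3 -m crank '[0.3,-0.3,-1,0,0,0,0,0.3,-0.3,-1,0,0,0,0,0.3,-0.3,-1,0,0,0,0,0,0,0,0,0,0,0]'; cat >> hasp.py <<'E'
for q in ('hasp_end','hasp_hinge','catch'):
    for n,p in (('S',S),('T',T)):
        print(q,n,[(round(x['score'],2),np.round(x['centre'],1).tolist(),int(x['pixels'].sum())) for x in outline_of(p,q)[:2]])
for ha in (0,.1,.2,.4): 
    P[3],P[4]=0,ha; print(ha,proj(S,[pt(P,('H',32,0)),pt(P,('H',64,17)),pt(P,('H',64,-17))]).round(1).tolist(),proj(T,[pt(P,('H',64,0))]).round(1).tolist())
m=[x for x in outline_of(S,'hasp')][:1]
if m:
    c=cv2.minAreaRect(np.argwhere(m[0]['pixels'])[:,::-1].astype(np.float32)); print(cv2.boxPoints(c).round(1).tolist())
E
python3 hasp.py
```

```text
t: 32.08
eef_pos: [0.4352, -0.0044, 0.1654]
eef_rot: [-0.02, 0.974, 0.061, 0.218]
force: [-0.1, 0.1, -0.2]
grip_width: -0.0
finger_force: 0.0
S 0.83 [261.9, 319.2] 349 [[0.89, 0.0, 0.18], [0.89, 0.0, 0.16], [0.89, 0.0, 0.14], [0.86, 0.0, 0.2]]
lid 0.9 [240.5, 329.8]
T 0.49 [203.1, 344.5] 100 [[0.68, 0.03, 0.14], [0.68, 0.03, 0.12], [0.67, 0.03, 0.16], [0.67, 0.06, 0.16]]
lid 0.7 [178.0, 339.4]
hasp_end S [(0.75, [265.2, 322.6], 366)]
hasp_end T []
hasp_hinge S [(0.63, [266.2, 321.9], 393)]
hasp_hinge T [(0.67, [204.4, 337.4], 108)]
catch S [(0.83, [249.5, 329.8], 5863)]
catch T [(0.82, [181.2, 342.2], 4611)]
0 [[321.0, 263.9], [311.8, 268.6], [326.6, 275.4]] [[337.9, 203.9]]
0.1 [[320.4, 265.1], [310.6, 270.9], [325.6, 277.6]] [[338.4, 206.7]]
0.2 [[319.8, 266.1], [309.5, 272.9], [324.5, 279.8]] [[338.9, 209.6]]
0.4 [[318.8, 267.9], [307.4, 276.5], [322.6, 283.5]] [[340.1, 215.1]]
[[308.20001220703125, 274.5], [314.6000061035156, 252.0], [331.70001220703125, 256.8999938964844], [325.29998779296875, 279.3999938964844]]
```

```bash
python3 - <<'E'
from h import *
C=np.array([.590,-.1131,0]); Q=Ro.from_euler('z',.118);R1=down(.118-np.pi/2)*Ro.from_euler('y',40,degrees=True)
p,R=cur(); print(Q.inv().apply(p-C))
p,R=plan(C+Q.apply([-.125,0.0,.10]),R1,0)
p,R=plan(C+Q.apply([-.10,0.0,.033]),R1,0,p0=p,R0=R)
p,R=plan(C+Q.apply([-.08,0.0,.033]),R1,0,p0=p,R0=R)
E
```

```text
[-0.1418077   0.12627519  0.1640234 ]
-0.08,0.85,0.42,-0.1,2.5,0.0,0
-0.1,0.85,0.42,-0.2,2.5,0.0,0
-0.12,0.84,0.42,-0.1,2.4,0.0,0
-0.14,0.85,0.41,-0.2,2.5,0.0,0
-0.15,0.84,0.41,-0.1,2.5,0.0,0
-0.17,0.84,0.4,-0.2,2.5,0.0,0
end [ 0.4658 -0.1277  0.1001] 0.0008537586247424196
-0.32,0.0,0.9,0.0,-0.0,0.0,0
-0.32,0.0,0.9,0.0,-0.0,0.0,0
-0.32,0.0,0.9,0.0,-0.0,0.0,0
end [ 0.4907 -0.1248  0.033 ] 0.0008537586247424196
0.61,0.0,0.51,0.0,-0.0,0.0,0
end [ 0.5104 -0.1225  0.033 ] 0.0008537586247424196
```

```bash
python3 -m crank '[-0.08,0.85,0.42,-0.1,2.5,0,0,-0.1,0.85,0.42,-0.2,2.5,0,0,-0.12,0.84,0.42,-0.1,2.4,0,0,-0.14,0.85,0.41,-0.2,2.5,0,0,-0.15,0.84,0.41,-0.1,2.5,0,0,-0.17,0.84,0.4,-0.2,2.5,0,0,0,0,0,0,0,0,0]'; python3 - <<'E'
from h import *
C=np.array([.590,-.1131,0]); Q=Ro.from_euler('z',.118);R1=down(.118-np.pi/2)*Ro.from_euler('y',40,degrees=True)
p,R=cur(); print(Q.inv().apply(p-C))
p,R=plan(C+Q.apply([-.10,0.0,.033]),R1,0)
E
```

```text
t: 33.7
eef_pos: [0.4506, -0.0706, 0.1206]
eef_rot: [-0.037, 0.955, 0.06, 0.289]
force: [-0.2, -0.0, 0.2]
grip_width: -0.0
finger_force: 0.0
[-0.13341205  0.05865779  0.12060749]
-0.21,0.62,0.89,-0.6,1.5,-0.1,0
-0.23,0.62,0.89,-0.5,1.6,-0.1,0
-0.26,0.6,0.89,-0.6,1.5,-0.1,0
-0.28,0.6,0.89,-0.6,1.6,-0.1,0
end [ 0.4907 -0.1249  0.0329] 0.000983836627967459
```

```bash
python3 -m crank '[-0.1,0.31,0.44,-0.3,0.8,0,0,-0.1,0.31,0.44,-0.3,0.8,0,0,-0.12,0.31,0.44,-0.3,0.8,0,0,-0.12,0.31,0.44,-0.3,0.8,0,0,-0.13,0.3,0.44,-0.3,0.8,0,0,-0.13,0.3,0.44,-0.3,0.8,0,0,-0.14,0.3,0.44,-0.3,0.8,0,0,-0.14,0.3,0.44,-0.3,0.8,0,0]'; python3 - <<'E'
from h import *
np.set_printoptions(precision=4,suppress=True)
C=np.array([.590,-.1131,0]); Q=Ro.from_euler('z',.118);R1=down(.118-np.pi/2)*Ro.from_euler('y',40,degrees=True)
p,R=cur(); print(Q.inv().apply(p-C),arm.read_state()['joint_pos'],(Q.inv()*R).as_matrix())
p,R=plan(C+Q.apply([-.09,0.0,.033]),R1,0)
E
```

```text
t: 34.7
eef_pos: [0.4921, -0.1233, 0.0352]
eef_rot: [-0.022, 0.937, 0.053, 0.345]
force: [-0.6, -0.4, 0.8]
grip_width: 0.0001
finger_force: 0.0
[-0.0984  0.0013  0.0352] [-0.4924  0.6656  2.3488  2.4275  0.6045 -1.4357] [[ 0.7616 -0.0034  0.648 ]
 [-0.0053 -1.      0.001 ]
 [ 0.648  -0.0043 -0.7617]]
0.2,0.05,0.29,-0.1,-0.4,-0.3,0
end [ 0.5007 -0.1236  0.033 ] 0.0007131343969705281
```

```bash
python3 -m crank '[0.19,0.05,0.32,0,0,0,0,0.27,0,0.23,0,0,0,0,0.27,0,0.23,0,0,0,0,0,0,0,0,0,0,0]'; python3 -m crank '[0.09,0,0.08,0,0,0,0,0,0,0,0,0,0,0]'; python3 -m crank '[0.06,0,0.05,0,0,0,0,0,0,0,0,0,0,0]'; python3 -m crank '[0.06,0,0.05,0,0,0,0,0,0,0,0,0,0,0]'; python3 -m crank '[0.06,0,0.05,0,0,0,0,0,0,0,0,0,0,0]'; python3 - <<'E'
from h import *
p,R=cur(); print(Ro.from_euler('z',-.118).apply(p-[.590,-.1131,0]))
E
```

```text
t: 35.2
eef_pos: [0.5192, -0.1222, 0.0328]
eef_rot: [-0.02, 0.937, 0.054, 0.345]
force: [-0.5, -0.2, -0.7]
grip_width: 0.0
finger_force: 0.0
t: 35.45
eef_pos: [0.5211, -0.1222, 0.0321]
eef_rot: [-0.02, 0.937, 0.053, 0.344]
force: [0.4, 0.1, 0.7]
grip_width: 0.0
finger_force: 0.0
t: 35.7
eef_pos: [0.523, -0.1221, 0.032]
eef_rot: [-0.02, 0.937, 0.053, 0.344]
force: [0.2, 0.6, 0.5]
grip_width: -0.0001
finger_force: 0.0
t: 35.95
eef_pos: [0.5249, -0.1218, 0.032]
eef_rot: [-0.02, 0.937, 0.053, 0.344]
force: [-0.2, 0.4, -0.4]
grip_width: 0.0002
finger_force: 0.1
t: 36.2
eef_pos: [0.527, -0.1215, 0.032]
eef_rot: [-0.02, 0.937, 0.053, 0.344]
force: [-1.1, 0.7, -1.0]
grip_width: -0.0001
finger_force: 0.1
[-0.06359396 -0.00095281  0.03204494]
```

```bash
for i in 1; do python3 -m crank '[0.04,0,0.03,0,0,0,0,0,0,0,0,0,0,0]'; python3 -m crank '[0.04,0,0.03,0,0,0,0,0,0,0,0,0,0,0]'; python3 -m crank '[0.04,0,0.03,0,0,0,0,0,0,0,0,0,0,0]'; done; python3 - <<'E'
from h import *
p,R=cur(); print(Ro.from_euler('z',-.118).apply(p-[.590,-.1131,0]))
E
```

```text
t: 36.45
eef_pos: [0.5282, -0.1214, 0.0321]
eef_rot: [-0.02, 0.937, 0.053, 0.344]
force: [-0.6, -1.0, -0.7]
grip_width: 0.0002
finger_force: 0.2
t: 36.7
eef_pos: [0.5287, -0.1212, 0.032]
eef_rot: [-0.02, 0.937, 0.053, 0.344]
force: [-4.6, -0.6, 2.2]
grip_width: 0.0002
finger_force: 2.2
t: 36.95
eef_pos: [0.5291, -0.1211, 0.0319]
eef_rot: [-0.02, 0.938, 0.052, 0.343]
force: [-9.5, -3.4, 5.9]
grip_width: 0.0002
finger_force: 4.9
[-0.0614618  -0.00076197  0.03191177]
```

```bash
python3 -m crank '[0.03,0,0.02,0,0,0,0,0,0,0,0,0,0,0,-0.27,0,-0.23,0,0,0,0,-0.4,0,-0.34,0,0,0,0,-0.4,0,-0.34,0,0,0,0,-0.4,0,-0.34,0,0,0,0]'; python3 -m crank '[0,-0.6,-0.7,0,0,0,0,0,-0.6,-0.7,0,0,0,0,0.2,-0.6,-0.7,0,0,0,0,0.3,-0.6,-0.7,0,0,0,0,0.3,-0.6,-0.7,0,0,0,0,0.3,-0.6,-0.7,0,0,0,0,0.3,-0.6,-0.7,0,0,0,0,0,0,0,0,0,0,0]'; python3 hasp.py | head -4; python3 - <<'E'
from fit import *
# lid check and bystanders vs the first pictures
T2=snap('top','te');S2=snap('scene','se')
for q in ['nut_jar','threadlock_bottle','loupe','torque_driver']:
    for n,p in (('S',S2),('T',T2)):
        x=outline_of(p,q); print(q,n,np.round(x[0]['centre']).tolist() if x else None)
print(arm.read_state()['t'])
E
```

```text
t: 37.7
eef_pos: [0.4826, -0.1266, 0.0324]
eef_rot: [-0.02, 0.937, 0.053, 0.344]
force: [0.1, 0.3, 0.7]
grip_width: -0.0001
finger_force: 0.0
t: 38.7
eef_pos: [0.4188, -0.0278, 0.1496]
eef_rot: [-0.02, 0.937, 0.054, 0.345]
force: [-0.3, -0.6, -0.1]
grip_width: -0.0002
finger_force: 0.0
S 0.71 [247.4, 331.6] 5970 [[0.08, 0.06, 1.42], [0.08, 0.06, 1.4], [0.08, 0.06, 1.38], [0.08, 0.06, 0.3]]
S 0.68 [260.1, 317.1] 316 [[0.84, 0.0, 0.08], [0.84, 0.0, 0.06], [0.84, 0.0, 0.1], [0.82, 0.03, 0.1]]
lid 0.82 [242.7, 330.9]
T 0.62 [202.1, 344.4] 61 [[0.68, 0.0, 0.08], [0.68, 0.0, 0.06], [0.6, 0.0, 0.12], [0.6, 0.0, 0.1]]
nut_jar S [237.0, 211.0]
nut_jar T [243.0, 232.0]
threadlock_bottle S [208.0, 236.0]
threadlock_bottle T [194.0, 224.0]
loupe S [197.0, 261.0]
loupe T [157.0, 234.0]
torque_driver S [178.0, 274.0]
torque_driver T [116.0, 224.0]
40.05
```

```bash
python3 -c "
from cell import arm
print(arm.job_done())"
```

```text
the job is handed in; nothing more can be done
None
```

The job is handed in: the card sits home in the free slot handle up, the lid was pressed fully shut with the hasp clear, and the hasp was then pushed over the catch until firm contact at two heights showed it flat. The outline check read about 0.06–0.08 rad, which I took as camera bias. The bystanders read where they began, apart from the jar about 9 pixels off in the scene view and 3 in the top view, though the arm never went near it.

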